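Make up a minibar welcome set: stacked snack tins, and a miniature in its tumbler

TASK

Make up the minibar set on the two walnut coasters. On the square coaster stack the three red snack tins, the largest at the bottom, the medium one on it and the smallest on top; on the round coaster stand the squat crystal tumbler upright and lower the miniature bottle gently into it, so that it stands upright inside. Centre each thing well on what it stands on, let go of everything, never knock over the glass or the miniature, and leave the bottle opener, the tall glass and the drinks can where they are.

Things in the scene. Friction and masses are not known exactly. Their poses are not given: they have to be found in the camera images.
- tin_large: Largest red enamel snack tin: closed upright round tin, diameter 66 mm, height 44 mm, flat lid, about 0.2 kg. Origin: centre of its underside; z up. Stands on the shelf (z = 0) at the start, as do all the other things; the coasters and loose things may be in any of the places between them.
- tin_medium: Medium red enamel snack tin: closed upright round tin, diameter 52 mm, height 34 mm, flat lid, about 0.12 kg. Origin: centre of its underside; z up.
- tin_small: Smallest red enamel snack tin: closed upright round tin, diameter 40 mm, height 28 mm, flat lid, about 0.07 kg. Origin: centre of its underside; z up.
- tumbler: Squat crystal tumbler, clear glass, standing upright with its mouth up: outer diameter 63 mm at the foot and 66 mm at the rim, height 72 mm, wall 4 mm (mouth 58 mm across, 55 mm at the bottom), inner floor 10 mm above its underside, about 0.24 kg. Origin: centre of its underside; z up.
- miniature: Miniature spirit bottle of amber glass with a paper label, standing upright: 115 mm high, body diameter 36 mm up to 60 mm, tapering to a neck of 18 mm at 78 mm; the steel cap, diameter 22 mm, reaches from 85 to 115 mm and is the part to hold. About 0.11 kg. Origin: centre of its underside; z up to the cap.
- coaster_square: Square walnut coaster, 92 x 92 mm, 10 mm thick, flat, fixed to the shelf where it lies (non-slip). Origin: centre of its underside, so its top is 10 mm above it; x and y along its sides.
- coaster_round: Round walnut coaster, diameter 96 mm, 10 mm thick, flat, fixed to the shelf where it lies (non-slip). Origin: centre of its underside, so its top is 10 mm above it.
- opener: Chrome bottle opener lying flat, to be left alone: 123 mm long, 7 mm thick, 16 mm wide handle and a 38 mm wide head with a hole. Origin: underside, near its middle (it reaches 60 mm to -x, the handle, and 63 mm to +x, the head).
- highball: Tall clear highball glass standing upright, to be left alone: diameter 60 mm, height 120 mm. Origin: centre of its underside.
- can: Plain pale aluminium drinks can standing upright, to be left alone: diameter 54 mm, height 115 mm. Origin: centre of its underside. Further fixed equipment (ice bucket 150 mm high, napkin box, snack-bar rack, tonic tray, gate) stands only along the sides and far edge of the shelf, beyond 0.5 m to either side or 0.75 m ahead of the robot.
There are look-alikes about, which are no part of the job. What is shaped like the miniature but green or yellow is not meant.

How it is judged (in metres and radians):
At the end, for the whole second after the job is handed in: Large tin on the square coaster and tumbler on the round one, each centred within 15 mm; medium on large and small on medium tin within 12 mm; miniature on the tumbler's inner floor within 15 mm of its axis; heights within 4 mm, all upright within 0.12 rad, still and released (horizontal distance between tin_large and coaster_square below 0.015 m and z of tin_large in the frame of coaster_square between 0.006 and 0.014 m and angle between each of tin_large, tin_medium, tin_small, tumbler, miniature's own z axis and vertical below 0.12 rad and horizontal distance between tin_medium and tin_large below 0.012 m and z of tin_medium in the frame of tin_large between 0.04 and 0.048 m and horizontal distance between tin_small and tin_medium below 0.012 m and z of tin_small in the frame of tin_medium between 0.03 and 0.038 m and horizontal distance between tumbler and coaster_round below 0.015 m and z of tumbler in the frame of coaster_round between 0.006 and 0.014 m and horizontal distance between miniature and tumbler below 0.015 m and z of miniature in the frame of tumbler between 0.006 and 0.014 m and linear speed of each of tin_large, tin_medium, tin_small, tumbler, miniature below 0.02 m/s and angular speed of each of tin_large, tin_medium, tin_small, tumbler, miniature below 0.3 rad/s); the robot touches nothing.
It fails at once if The bottle opener, the tall glass or the drinks can is moved by more than 30 mm (distance of any of opener, highball, can from where it was at the start of the episode above 0.03 m).
It fails at once if The tumbler, the miniature or the tall glass is knocked over (tilted by more than 0.8 rad) (angle between any of tumbler, miniature, highball's own z axis and vertical above 0.8 rad).
It fails at once if The miniature is dropped into the tumbler (moves inside it at more than 0.6 m/s, as from a fall of about 2 cm) (horizontal distance between miniature and tumbler below 0.025 m and z of miniature in the frame of tumbler between 0 and 0.065 m and linear speed of miniature above 0.6 m/s).
It also fails if it takes over 139 s, if anything falls off the work surface, if the arm or the gripper's body presses on something with over 40 N, if the wrist force passes 120 N, or if a joint passes its speed limit or range.

ROBOT

A 6-joint arm with a two-finger parallel gripper is mounted at the origin on the work surface. World frame = base frame: x ahead of the robot, y to its left, z up, the work surface at z = 0. Lengths are in m, angles in degrees, forces in N, time in s.
With the tool pointing down it reaches from about 0.4 to 0.825 m from the base axis. Payload 7 kg.
Tool frame: the origin (TCP) lies midway between the tips of the shut fingers; the grasp point (between the pads) lies 19 mm behind it (hold_point_z is the distance from the TCP to the grasp point, in m); z points along the fingers, y is the line along which they close (so a half turn about z gives the same grasp; the last joint's range is limited). The gripper opens to 88 mm and grips with 3 to 60 N. Pads are 19 mm wide; open, the fingers measure 130 mm over their backs; the gripper's body (78 mm by 193 mm) begins 47 mm behind the grasp point.
Start: joints at [-56.66, 20.546, 0.682, 0, -70.136, -16.507], TCP at [0.195, -0.646, 0.227] pointing down, gripper open.
Joint ranges: [-176.03, 176.03], [-82.01, 121.73], [-58.28, 71.71], [-173.87, 95.51], [-174.79, -0.11], [-173.66, 173.66]. Speed limits (degrees/s): [136.94, 136.94, 172.46, 180, 180, 180].

INTERFACE

Orientations are given as [roll, pitch, yaw] about the fixed x, y, z axes, in that order (R = Rz(yaw) Ry(pitch) Rx(roll)).
In Python, from plant import get_state, capture, close_job, hold_point_z gives the robot as it stands.
- The arm moves only by the shell command python3 -m inch 'ROWS' [FORCE]. ROWS is text: rows parted by semicolons, each of 5 numbers parted by spaces: the shift along the tool's x, y, z normalised to -1 to 1, where 1 is 0.15 m, then the turn about the tool's z normalised to -1 to 1, where 1 is 360 degrees, then the opening, from 0 (shut) to 1 (fully open). In form: tx ty tz spin grip; .... A call has exactly 8 rows; each row shifts and turns the commanded pose from where the row before left it, along the tool's axes as they then stand; what a row does not reach is not made up. A row lasts 1/8 s, in which the tool goes at most 62.5 mm and 10.7 degrees, less where a joint would pass 70% of its speed; a pose out of reach is approached as far as the arm can. A call with a number of a shift or a turn outside -1 to 1 is refused whole. A call with a gripper value outside its range is refused whole. The fingers move at their own pace and stop on an object; FORCE is the grip in N (left out, the last holds). Time passes only in rows, so rows that do not move let the fingers close, or fill a call up. It gives the time, the measured TCP pose, the force, the opening and the grip force at its end, in the units of the state.
- get_state(): the state, without advancing time (a new reading comes with each control period).
- capture(name): name is "scene" or "top"; returns a dict with "color" (480x640x3 uint8, blue, green, red), "mtx" (3x3 intrinsics, pixels), "dist_coeffs" ([k1, k2, p1, p2, k3] as OpenCV has them; the pictures are not rectified), "R" (3x3) and "t" (3): a world point X has camera coordinates R X + t. Camera axes: x right, y down, z forward; pixel columns grow to the right and rows downward; lengths in m; the calibration is good to about 2 mm. A picture is of the moment at which its call begins. There is no depth.
- close_job(): hands the job in; it is judged then, once.
The state is a dict: "time_s": time; "joints": joint angles; "qd": joint speeds; "joint_torque": joint torques, N m; "tcp_pos": TCP position; "eef_rot": TCP orientation; "contact_force": force on the tool from outside, world axes, zero at the start; "moment": the same for the moment, N m; "gripper_width": finger opening in m; "gripper_force": force on a finger pad.
Only numpy, scipy, OpenCV 4.12 (cv2) and the standard library are available. Lean on these libraries where they do the work, as an engineer would, in place of code of your own. Each camera call takes 0.05 s, during which the arm holds its last target. There are 200 camera calls.

## Working session

There is one attempt and no reset: what is moved stays moved. The work goes in short steps, Python scripts to look and compute and a shell command to move; the robot and the scene stay as the last step left them, time stands still between calls to the robot, and variables do not carry over. Pictures are saved under pics/ and viewed, at most 14 in all, crops included, and the job is handed in when it is done.

```bash
ls; mkdir -p pics
python3 - <<'E'
from plant import *
import cv2
print(get_state(), hold_point_z)
for n in("scene","top"):
    c=capture(n); cv2.imwrite(f"pics/{n}0.png",c["color"])
    print(n,c["mtx"],c["dist_coeffs"],c["R"],c["t"])
E
```

```text
pics
{'time_s': 0.0, 'joints': array([-5.66590116e+01,  2.05902654e+01,  6.33968276e-01, -2.18948096e-02,
       -7.01378630e+01, -1.65065411e+01]), 'qd': array([ 0.03617374, -0.03013957,  0.01561619, -0.04880115, -0.02111685,
        0.06098067]), 'joint_torque': array([-6.36197856e-04, -5.82710767e+01,  2.93057996e+01,  6.99732274e+00,
        6.82371654e-03, -1.44211845e-04]), 'tcp_pos': array([ 0.19531425, -0.64559525,  0.22563181]), 'eef_rot': array([ 1.79903872e+02, -7.02165177e-03, -1.63173003e+02]), 'contact_force': array([-0.21068356,  0.1149667 ,  0.28516585]), 'moment': array([-0.00724623,  0.00946219, -0.02383301]), 'gripper_force': 0.0, 'gripper_width': 0.08753677491701913} 0.0188
scene [[466.5332105    0.         318.27047542]
 [  0.         466.5332105  242.78098444]
 [  0.           0.           1.        ]] [-0.07701408  0.          0.          0.          0.        ] [[-0.57404656  0.81878679  0.00766441]
 [ 0.6421424   0.4559706  -0.61623368]
 [-0.50805874 -0.34882518 -0.78752607]] [ 0.29968552 -0.28904591  1.18789977]
top [[529.49492659   0.         314.84489896]
 [  0.         529.49492659 247.68457453]
 [  0.           0.           1.        ]] [-0.12884605  0.          0.          0.          0.        ] [[-0.02549125 -0.99957063 -0.01444827]
 [-0.99476065  0.02679463 -0.09865752]
 [ 0.0990023   0.01185767 -0.99501655]] [0.02000939 0.54043299 0.8914885 ]
```

View pics/scene0.png

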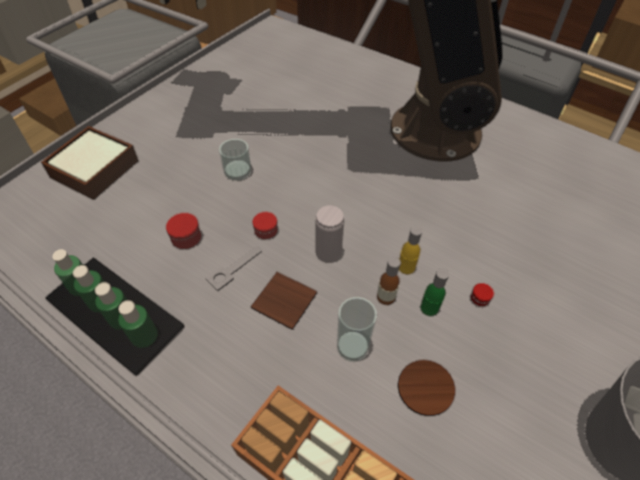

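View pics/top0.png

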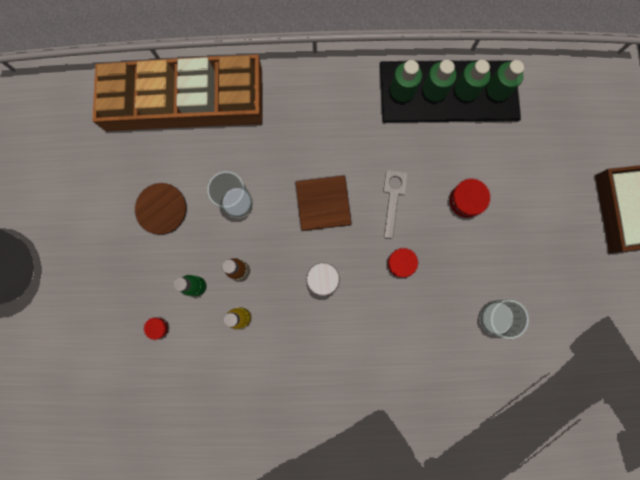

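Candidates for the miniature: amber at scene (389,284)/top (236,268), green at (434,295)/(190,286), and yellow at (410,252)/(238,318). I choose the amber one with the paper label. For the tumbler, the squat glass is at scene (235,159)/top (505,319) and the tall one at (356,328)/(230,195), so I choose the squat one. The tins at scene (183,229), (265,224) and (482,294) are large, medium and small. The white can is at (329,232). Next I'll check with a crop and measure.

```bash
cat > cam.py <<'E'
import cv2,numpy as np
from plant import *
def ray(c,p):
    u=cv2.undistortPoints(np.array([[p]],float),c["mtx"],c["dist_coeffs"]).ravel()
    R=np.array(c["R"]);o=-R.T@np.array(c["t"]);d=R.T@np.array([u[0],u[1],1.]);return o,d/np.linalg.norm(d)
def plane(c,p,z):
    o,d=ray(c,p);return (o+d*(z-o[2])/d[2])
def tri(c1,p1,c2,p2):
    (o1,d1),(o2,d2)=ray(c1,p1),ray(c2,p2)
    s=np.linalg.lstsq(np.c_[d1,-d2],o2-o1,rcond=None)[0]
    a,b=o1+s[0]*d1,o2+s[1]*d2
    return (a+b)/2,np.linalg.norm(a-b)
def hsv(c): return cv2.cvtColor(c["color"],cv2.COLOR_BGR2HSV)
def blobs(m,amin=60):
    n,l,s,ce=cv2.connectedComponentsWithStats(m.astype(np.uint8))
    return [(i,s[i],ce[i],l==i) for i in range(1,n) if s[i][4]>=amin]
def proj(c,X):
    r,_=cv2.Rodrigues(np.array(c["R"]));return cv2.projectPoints(np.array([X],float),r,np.array(c["t"],float),c["mtx"],c["dist_coeffs"])[0].ravel()
E
python3 - <<'E'
from cam import *
S,T=capture("scene"),capture("top")
import pickle;pickle.dump((S,T),open("first.pkl","wb"))
for n,c in(("S",S),("T",T)):
    h=hsv(c);red=((h[...,0]<6)|(h[...,0]>174))&(h[...,1]>170)&(h[...,2]>60)
    for i,s,ce,m in blobs(red):
        v=h[...,2][m]; print(n,s,ce.round(1),np.percentile(v,[5,25,50,75,95]))
    br=(h[...,0]<14)&(h[...,1]>100)&(h[...,2]<130)&~red
    for i,s,ce,m in blobs(br,100): print(n,"brown",s,ce.round(1))
def crop(c,x,y,w=80,h=60): return cv2.resize(c["color"][y-h//2:y+h//2,x-w//2:x+w//2],(400,300),interpolation=cv2.INTER_CUBIC)
cv2.imwrite("pics/crop1.png",np.vstack([np.hstack([crop(S,395,275),crop(T,225,285)]),np.hstack([crop(S,235,159),crop(T,505,319)])]))
E
```

```text
S [254 213  22  18 319] [264.4 221.5] [128.7 159.  160.  161.  162. ]
S [167 214  30  23 546] [181.6 225.3] [126. 153. 154. 156. 157.]
S [473 284  20  18 278] [482.6 292.4] [ 86.   151.25 157.   159.   161.  ]
S brown [ 275    0  101   41 2482] [329.8  14.3]
S brown [ 364    0   58   66 2210] [394.9  33.1]
S brown [ 502    0   62   39 1715] [533.1  15.5]
S brown [ 557    0   44   49 1303] [577.8  22.2]
S brown [602   0  22  33 220] [612.2  15.5]
S brown [  0  71  55  41 601] [23.2 92.3]
S brown [ 569   79   60   43 1441] [598.4  99.5]
S brown [628 103  12  28 177] [635.5 119.3]
S brown [  42  126   90   72 1266] [ 85.7 168.7]
S brown [167 223  34  25 339] [186.6 239.3]
S brown [254 223  23  16 169] [266.2 232.4]
S brown [ 252  273   64   55 1962] [283.8 299.8]
S brown [381 273  18  18 233] [389.1 282.1]
S brown [ 398  360   57   55 2391] [426.2 387.4]
S brown [237 411  82  62 254] [281.2 441.1]
S brown [340 442  23  38 174] [351.2 458.1]
S brown [232 446  43  34 173] [253.4 464.5]
T [ 453  179   37   38 1051] [470.9 197. ] [100.5 147.  149.  150.  151. ]
T [388 249  30  28 657] [402.5 262.6] [121.8 161.  163.  165.  167. ]
T [144 318  23  21 369] [155.  328.1] [ 87.4 148.  153.  155.  158. ]
T brown [209  55  47  57 421] [229.2  83.4]
T brown [  93   54  169   77 2198] [183.  117.9]
T brown [113  61  26  19 104] [130.9  66.7]
T brown [168  61  11  53 141] [173.9  79. ]
T brown [ 596  166   44   87 1527] [612.3 209.9]
T brown [ 296  176   55   54 2458] [322.8 202.7]
T brown [ 135  183   51   51 2019] [160.  208.4]
T brown [449 188  27  30 144] [456.5 207.6]
T brown [227 259  18  20 140] [237.6 269.6]
```

View pics/crop1.png

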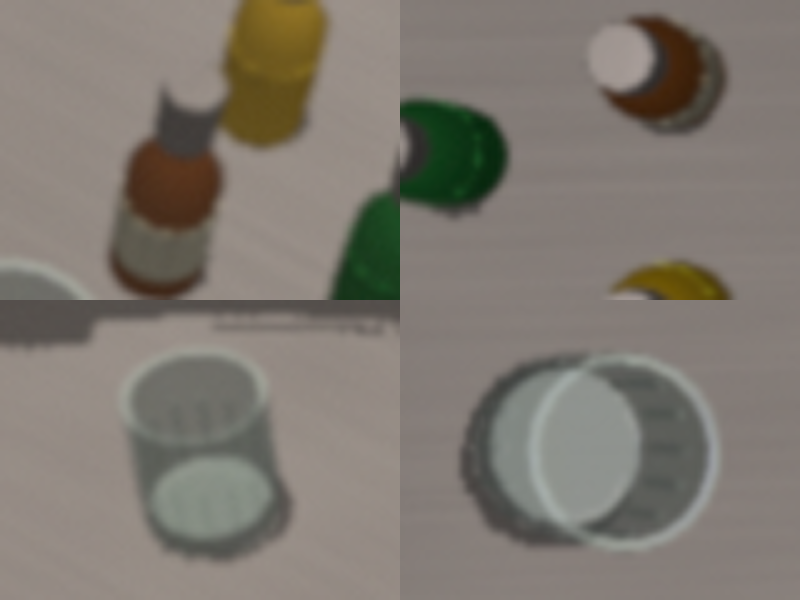

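The crop confirms the amber bottle with its paper label: cap top at scene ≈(393.6,262.2), top ≈(228.6,266.0). It also confirms the squat tumbler: rim centre at scene (233.6,148), top (509.4,318.7), and inner floor at scene (237,168), top (497.6,317.8).

Run:
```python
from cam import *
import pickle;S,T=pickle.load(open("first.pkl","rb"))
def lid(c,near):
    h=hsv(c);red=((h[...,0]<6)|(h[...,0]>174))&(h[...,1]>170)&(h[...,2]>125)
    b=min(blobs(red),key=lambda b:np.hypot(*(b[2]-near)))
    cn=max(cv2.findContours(b[3].astype(np.uint8),cv2.RETR_EXTERNAL,cv2.CHAIN_APPROX_NONE)[0],key=len)
    return cv2.fitEllipse(cv2.convexHull(cn))
P=dict(tl=((181,225),(471,197),.044),tm=((264,221),(402,262),.034),ts=((482,292),(155,328),.028))
for k,(s,t,z) in P.items():
    es,et=lid(S,s),lid(T,t)
    X,e=tri(S,es[0],T,et[0]); print(k,X.round(4),"gap",round(e,4),"S",plane(S,es[0],z).round(4),"T",plane(T,et[0],z).round(4),"axT",np.round(et[1],1))
for k,s,t,z in (("cs",(283.8,299.8),(322.8,202.7),.01),("cr",(426.2,387.4),(160,208.4),.01),("tumrim",(233.6,148),(509.4,318.7),.072),("tumfl",(237,168),(497.6,317.8),.01),("cap",(393.6,262.2),(228.6,266),.115),("can",(330,215),(322.5,279.5),.115)):
    X,e=tri(S,s,T,t); print(k,X.round(4),"gap",round(e,4),"S",plane(S,s,z).round(4),"T",plane(T,t,z).round(4))
# square coaster corners, brown blob
h=hsv(T);m=((h[...,0]<14)&(h[...,1]>100)&(h[...,2]<130))
for near in((323,203),(160,208)):
    b=min(blobs(m,1000),key=lambda b:np.hypot(*(b[2]-near)));cn=cv2.findContours(b[3].astype(np.uint8),0,1)[0][0]
    r=cv2.minAreaRect(cn);print(r,[plane(T,p,.01)[:2].round(3) for p in cv2.boxPoints(r)])
for k,p in(("opener",(393,205)),("handle",(390,235)),("head",(396,178)),("highball rim",(226,189)),("green",(181,285)),("yellow",(232,320))): print(k,plane(T,p,.12 if k=="highball rim" else .115 if k in("green","yellow") else 0).round(3))
```

```text
tl [ 0.6218 -0.2696  0.0379] gap 0.0024 S [ 0.6241 -0.2636  0.044 ] T [ 0.6213 -0.2689  0.044 ] axT [33.5 35.7]
tm [ 0.5106 -0.145   0.028 ] gap 0.0024 S [ 0.5138 -0.1403  0.034 ] T [ 0.5109 -0.1451  0.034 ] axT [27.9 28. ]
ts [0.4066 0.2923 0.0235] gap 0.0029 S [0.4091 0.2936 0.028 ] T [0.4074 0.2894 0.028 ] axT [19.5 20.5]
cs [ 0.6237 -0.0092  0.0007] gap 0.0025 S [ 0.6273 -0.0043  0.01  ] T [ 0.6226 -0.0102  0.01  ]
cr [0.6224 0.2885 0.0011] gap 0.0032 S [0.6255 0.29   0.01  ] T [0.6214 0.2843 0.01  ]
tumrim [ 0.4088 -0.3126  0.0692] gap 0.0031 S [ 0.4105 -0.3086  0.072 ] T [ 0.4098 -0.313   0.072 ]
tumfl [ 0.4085 -0.3128  0.0084] gap 0.0028 S [ 0.4091 -0.3101  0.01  ] T [ 0.4093 -0.3136  0.01  ]
cap [0.5064 0.143  0.1108] gap 0.0029 S [0.5086 0.1452 0.115 ] T [0.5067 0.141  0.115 ]
can [ 0.4813 -0.0048  0.112 ] gap 0.0025 S [ 0.483  -0.0023  0.115 ] T [ 0.4819 -0.0059  0.115 ]
((322.78460693359375, 202.77694702148438), (49.6138916015625, 50.234066009521484), 82.87498474121094) [array([0.663, 0.039]), array([ 0.672, -0.051]), array([ 0.582, -0.059]), array([0.574, 0.03 ])]
((159.75001525878906, 208.25001525878906), (49.497474670410156, 50.20458221435547), 45.0) [array([0.624, 0.351]), array([0.687, 0.285]), array([0.62, 0.22]), array([0.558, 0.285])]
opener [ 0.617 -0.137  0.   ]
handle [ 0.563 -0.129  0.   ]
head [ 0.667 -0.144  0.   ]
highball rim [0.629 0.143 0.12 ]
green [0.479 0.217 0.115]
yellow [0.422 0.137 0.115]
```

```bash
python3 -m inch '0 0 0 .0234 1;0 0 0 .0234 1;-.285 .253 0 0 1;-.285 .253 0 0 1;-.285 .253 0 0 1;-.285 .253 0 0 1;-.285 .253 0 0 1;-.285 .253 0 0 1' 25; python3 -m inch '-.285 .253 0 0 1;-.285 .253 0 0 1;-.285 .253 0 0 1;-.285 .253 0 0 1;0 0 0 0 1;0 0 0 0 1;0 0 0 0 1;0 0 0 0 1'
```

```text
time_s: 1.2
tcp_pos: [0.4532, -0.417, 0.2266]
eef_rot: [-180.0, 0.0, 180.0]
contact_force: [0.7, -1.0, -0.3]
gripper_width: 0.0877
gripper_force: 0.0
time_s: 2.2
tcp_pos: [0.6223, -0.2675, 0.2269]
eef_rot: [-180.0, 0.0, 179.9]
contact_force: [0.2, -0.8, 0.1]
gripper_width: 0.0875
gripper_force: 0.0
```

```bash
python3 -m inch '0 0 .25 0 1;0 0 .25 0 1;0 0 .25 0 1;0 0 .25 0 1;0 0 .14 0 1;0 0 .14 0 1;0 0 .14 0 1;0 0 0 0 1'; python3 -m inch '0 0 0 0 .5;0 0 0 0 .5;0 0 0 0 .5;0 0 0 0 .5;0 0 0 0 .5;0 0 0 0 .5;0 0 0 0 .5;0 0 0 0 .5'; python3 -m inch '0 0 -.1 0 .5;0 0 -.2 0 .5;0 0 -.2 0 .5;0 0 -.2 0 .5;0 0 -.2 0 .5;0 0 -.1 0 .5;0 0 0 0 .5;0 0 0 0 .5'
python3 - <<'E'
from cam import *
S,T=capture("scene"),capture("top");st=get_state();X=st["tcp_pos"];print(X)
a=proj(S,X).astype(int);b=proj(T,X).astype(int);print(a,b)
f=lambda c,p:cv2.resize(c["color"][max(p[1]-75,0):,max(p[0]-50,0):][:150,:100],(400,600),interpolation=cv2.INTER_CUBIC)
cv2.imwrite("pics/held1.png",np.hstack([f(S,a),f(T,b)]))
E
```

```text
time_s: 3.2
tcp_pos: [0.6214, -0.2671, 0.0121]
eef_rot: [180.0, -0.2, 179.9]
contact_force: [-0.5, -0.4, 0.6]
gripper_width: 0.0877
gripper_force: 0.0
time_s: 4.2
tcp_pos: [0.6235, -0.2668, 0.0145]
eef_rot: [-180.0, 0.1, -180.0]
contact_force: [-0.7, 1.8, 5.5]
gripper_width: 0.0634
gripper_force: 25.0
time_s: 5.2
tcp_pos: [0.6222, -0.2663, 0.1621]
eef_rot: [180.0, -0.1, 180.0]
contact_force: [0.3, 0.3, -2.7]
gripper_width: 0.0634
gripper_force: 25.0
[ 0.62226495 -0.26645778  0.16188973]
[166 181] [491 180]
```

View pics/held1.png

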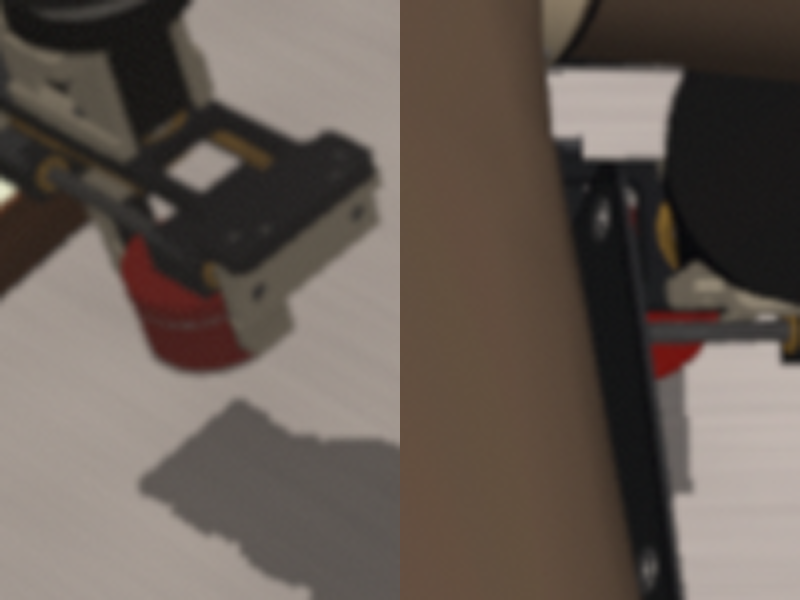

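The tin is held with its red rim between the pads (about 2 mm of width lost to pad or scale). The TCP y of -0.2665 matches the mean of the two views, so I'll use two-view means.

```bash
python3 -m inch '-.017 .287 0 0 .5;0 .288 0 0 .5;0 .288 0 0 .5;0 .288 0 0 .5;0 .288 0 0 .5;0 .288 0 0 .5;0 0 0 0 .5;0 0 0 0 .5';  python3 -m inch '0 0 .25 0 .5;0 0 .25 0 .5;0 0 .2 0 .5;0 0 .1 0 .5;0 0 .06 0 .5;0 0 .03 0 .5;0 0 0 0 .5;0 0 0 0 .5'
```

```text
time_s: 6.3
tcp_pos: [0.6253, -0.0075, 0.1628]
eef_rot: [-180.0, -0.1, -180.0]
contact_force: [0.4, -0.3, -1.6]
gripper_width: 0.0635
gripper_force: 25.0
time_s: 7.3
tcp_pos: [0.6262, -0.0074, 0.031]
eef_rot: [180.0, 0.1, 180.0]
contact_force: [0.1, -0.6, -2.3]
gripper_width: 0.0635
gripper_force: 25.0
```

```bash
python3 -m inch '0 0 .02 0 .5;0 0 .02 0 .5;0 0 0 0 .5;0 0 0 0 .5;0 0 0 0 .85;0 0 0 0 .95;0 0 0 0 .95;0 0 0 0 .95'; python3 -m inch '0 0 -.1 0 1;0 0 -.25 0 1;0 0 -.25 0 1;0 0 -.25 0 1;.25 -.3 0 0 1;.25 -.3 0 0 1;.25 -.305 0 0 1;0 0 0 0 1'
python3 - <<'E'
from cam import *
S=capture("scene");T=capture("top");cv2.imwrite("pics/p2.png",np.hstack([cv2.resize(S["color"][150:390,150:470],(400,300)),cv2.resize(T["color"][120:360,200:520],(400,300))]));print(get_state()["tcp_pos"])
E
```

```text
time_s: 8.3
tcp_pos: [0.6257, -0.0077, 0.0239]
eef_rot: [-180.0, -0.0, 180.0]
contact_force: [0.5, 0.4, 0.8]
gripper_width: 0.0828
gripper_force: 0.0
time_s: 9.3
tcp_pos: [0.5107, -0.1456, 0.153]
eef_rot: [180.0, 0.1, 179.8]
contact_force: [0.0, -0.8, 0.4]
gripper_width: 0.0877
gripper_force: 0.0
[ 0.51330424 -0.14392542  0.15292359]
```

View pics/p2.png

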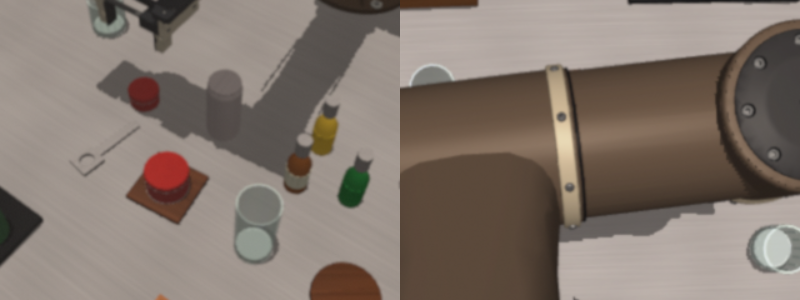

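The large tin sits on the square coaster (crop ≈(167,175)). Everything else is in place. Now I'll grasp the medium tin and, in the same step, check the large tin's centring in the scene camera.

```bash
python3 - <<'E'
from cam import *
S=capture("scene");h=hsv(S)
red=((h[...,0]<6)|(h[...,0]>174))&(h[...,1]>170)&(h[...,2]>125)
for i,s,ce,m in blobs(red,150):
    cn=max(cv2.findContours(m.astype(np.uint8),0,1)[0],key=len);e=cv2.fitEllipse(cv2.convexHull(cn));print(np.round(e[0],1),np.round(e[1],1),plane(S,e[0],.054).round(4))
E
python3 -m inch '0 0 .25 0 1;0 0 .25 0 1;0 0 .2 0 1;0 0 .15 0 1;0 0 .08 0 1;0 0 .043 0 1;0 0 0 0 1;0 0 0 0 1'; python3 -m inch '0 0 0 0 .4;0 0 0 0 .4;0 0 0 0 .4;0 0 0 0 .4;0 0 0 0 .4;0 0 0 0 .4;0 0 0 0 .4;0 0 0 0 .4' 20
```

```text
[282.5 286.5] [28.7 34.9] [ 0.6266 -0.0049  0.054 ]
[483.  291.6] [15.2 19.5] [0.4291 0.2939 0.054 ]
time_s: 10.45
tcp_pos: [0.5138, -0.1433, 0.0064]
eef_rot: [180.0, 0.1, 180.0]
contact_force: [0.3, -0.8, -0.2]
gripper_width: 0.0875
gripper_force: 0.0
time_s: 11.45
tcp_pos: [0.5131, -0.1433, 0.0056]
eef_rot: [180.0, -0.0, 180.0]
contact_force: [-1.4, 0.6, 1.5]
gripper_width: 0.0493
gripper_force: 20.0
```

```bash
python3 -m inch '0 0 -.1 0 .4;0 0 -.25 0 .4;0 0 -.25 0 .4;0 0 -.267 0 .4;-.25 .3 0 0 .4;-.25 .3 0 0 .4;-.25 .305 0 0 .4;0 0 0 0 .4'; python3 -m inch '0 0 .15 0 .4;0 0 .15 0 .4;0 0 .1 0 .4;0 0 .05 0 .4;0 0 .03 0 .4;0 0 0 0 .4;0 0 0 0 .4;0 0 0 0 .4'
```

```text
time_s: 12.45
tcp_pos: [0.6278, -0.0046, 0.136]
eef_rot: [180.0, 0.1, -179.8]
contact_force: [-0.3, -0.5, -2.1]
gripper_width: 0.0496
gripper_force: 20.0
time_s: 13.45
tcp_pos: [0.6259, -0.0075, 0.0642]
eef_rot: [180.0, 0.0, 180.0]
contact_force: [-0.6, 0.6, -1.3]
gripper_width: 0.0498
gripper_force: 20.0
```

```bash
python3 -m inch '0 0 .015 0 .4;0 0 .012 0 .4;0 0 0 0 .4;0 0 0 0 .4;0 0 0 0 .7;0 0 0 0 .8;0 0 0 0 .8;0 0 0 0 .8'; python3 -m inch '0 0 -.1 0 .8;0 0 -.25 0 .8;0 0 -.317 0 .8;.207 .285 0 0 .8;.207 .285 0 0 .8;.207 .285 0 0 .8;.207 .285 0 0 .8;.207 .285 0 0 .8';python3 -m inch '.207 .285 0 0 .8;.207 .283 0 0 .8;0 0 0 0 .8;0 0 0 0 .8;0 0 0 0 .8;0 0 0 0 .8;0 0 0 0 .8;0 0 0 0 .8'
python3 - <<'E'
from cam import *
S=capture("scene");h=hsv(S);cv2.imwrite("pics/p3.png",cv2.resize(S["color"][150:390,200:520],(800,600)))
red=((h[...,0]<6)|(h[...,0]>174))&(h[...,1]>170)&(h[...,2]>125)
for i,s,ce,m in blobs(red,100):
    cn=max(cv2.findContours(m.astype(np.uint8),0,1)[0],key=len);e=cv2.fitEllipse(cv2.convexHull(cn));print(np.round(e[0],1),np.round(e[1],1),plane(S,e[0],.088).round(4))
E
```

```text
time_s: 14.45
tcp_pos: [0.6257, -0.0076, 0.0596]
eef_rot: [180.0, 0.0, 180.0]
contact_force: [-0.5, 0.7, -0.8]
gripper_width: 0.07
gripper_force: 0.0
time_s: 15.45
tcp_pos: [0.4697, 0.2076, 0.1611]
eef_rot: [179.9, 0.1, 180.0]
contact_force: [0.5, 0.2, 0.2]
gripper_width: 0.0702
gripper_force: 0.0
time_s: 16.45
tcp_pos: [0.4086, 0.291, 0.1596]
eef_rot: [-180.0, -0.0, 179.9]
contact_force: [-0.0, 0.4, -0.2]
gripper_width: 0.0697
gripper_force: 0.0
[281.4 275.6] [22.4 27.4] [ 0.6262 -0.0052  0.088 ]
[282.5 286.9] [27.1 34.7] [0.6433 0.0104 0.088 ]
```

View pics/p3.png

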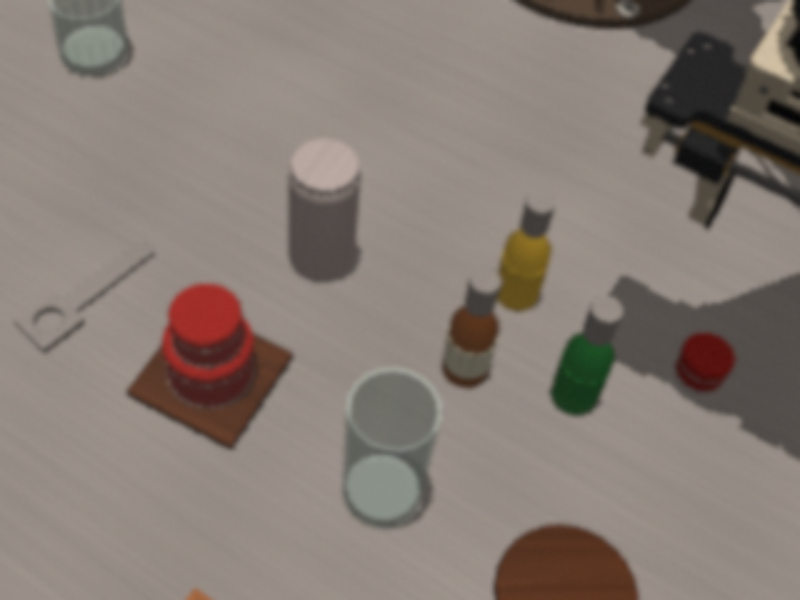

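The medium tin is centred on the large one within 1 mm, and the small tin and bottles are untouched (small tin at crop (705,360)). Now the small tin.

```bash
python3 -m inch '0 0 .25 0 .8;0 0 .25 0 .8;0 0 .25 0 .8;0 0 .15 0 .8;0 0 .09 0 .8;0 0 .042 0 .8;0 0 0 0 .8;0 0 0 0 .8'; python3 -m inch '0 0 0 0 .3;0 0 0 0 .3;0 0 0 0 .3;0 0 0 0 .3;0 0 0 0 .3;0 0 0 0 .3;0 0 0 0 .3;0 0 0 0 .3' 15;  python3 -m inch '0 0 -.1 0 .3;0 0 -.25 0 .3;0 0 -.25 0 .3;0 0 -.25 0 .3;0 0 -.2 0 .3;0 0 0 0 .3;0 0 0 0 .3;0 0 0 0 .3'
```

```text
time_s: 17.5
tcp_pos: [0.4088, 0.2919, 0.0056]
eef_rot: [179.9, 0.0, 180.0]
contact_force: [-0.1, 0.0, -0.4]
gripper_width: 0.0697
gripper_force: 0.0
time_s: 18.5
tcp_pos: [0.4085, 0.2914, 0.0049]
eef_rot: [180.0, 0.0, 180.0]
contact_force: [-1.7, -0.3, 3.2]
gripper_width: 0.0376
gripper_force: 15.0
time_s: 19.5
tcp_pos: [0.4079, 0.2907, 0.1612]
eef_rot: [-179.9, -0.1, 180.0]
contact_force: [0.8, -0.1, -0.9]
gripper_width: 0.0377
gripper_force: 15.0
```

```bash
python3 -m inch '-.207 -.285 0 0 .3;-.207 -.285 0 0 .3;-.207 -.285 0 0 .3;-.207 -.285 0 0 .3;-.207 -.285 0 0 .3;-.207 -.285 0 0 .3;-.207 -.282 0 0 .3;0 0 0 0 .3';python3 -m inch '0 0 0 0 .3;0 0 .15 0 .3;0 0 .15 0 .3;0 0 .08 0 .3;0 0 .04 0 .3;0 0 .01 0 .3;0 0 0 0 .3;0 0 0 0 .3'
```

```text
time_s: 20.5
tcp_pos: [0.6265, -0.0106, 0.1602]
eef_rot: [-179.9, -0.2, 179.8]
contact_force: [-1.3, 0.9, -1.7]
gripper_width: 0.0376
gripper_force: 15.0
time_s: 21.5
tcp_pos: [0.626, -0.0074, 0.0985]
eef_rot: [180.0, 0.1, 180.0]
contact_force: [0.1, -0.4, -1.3]
gripper_width: 0.0376
gripper_force: 15.0
```

```bash
python3 -m inch '0 0 .02 0 .3;0 0 .013 0 .3;0 0 0 0 .3;0 0 0 0 .3;0 0 0 0 .55;0 0 0 0 .6;0 0 0 0 .6;0 0 0 0 .6'; python3 -m inch '0 0 -.1 0 .6;0 0 -.2 0 .6;0 0 -.2 0 .6;.18 -.253 0 0 1;.18 -.253 0 0 1;.18 -.253 0 0 1;.18 -.253 0 0 1;.18 -.253 0 0 1';python3 -m inch '.18 -.253 0 0 1;.18 -.253 0 0 1;.18 -.253 0 0 1;0 0 0 0 1;0 0 0 0 1;0 0 0 0 1;0 0 0 0 1;0 0 0 0 1'
python3 - <<'E'
from cam import *
S=capture("scene");h=hsv(S);cv2.imwrite("pics/p4.png",cv2.resize(S["color"][90:330,140:460],(800,600)))
red=((h[...,0]<6)|(h[...,0]>174))&(h[...,1]>170)&(h[...,2]>125)
for i,s,ce,m in blobs(red,100):
    cn=max(cv2.findContours(m.astype(np.uint8),0,1)[0],key=len);e=cv2.fitEllipse(cv2.convexHull(cn));print(np.round(e[0],1),np.round(e[1],1),plane(S,e[0],.116).round(4))
E
```

```text
time_s: 22.5
tcp_pos: [0.6256, -0.0075, 0.0929]
eef_rot: [-180.0, -0.0, 180.0]
contact_force: [0.3, 0.3, -0.0]
gripper_width: 0.0526
gripper_force: 0.0
time_s: 23.5
tcp_pos: [0.49, -0.1983, 0.1693]
eef_rot: [-180.0, 0.1, -180.0]
contact_force: [0.5, -0.8, -0.4]
gripper_width: 0.0874
gripper_force: 0.0
time_s: 24.5
tcp_pos: [0.41, -0.3105, 0.1679]
eef_rot: [180.0, -0.0, -180.0]
contact_force: [-0.5, -0.3, 0.0]
gripper_width: 0.0873
gripper_force: 0.0
[281.1 272.7] [27.9 28.9] [0.636  0.0035 0.116 ]
[282.5 287.1] [26.3 34.8] [0.657  0.0228 0.116 ]
```

View pics/p4.png

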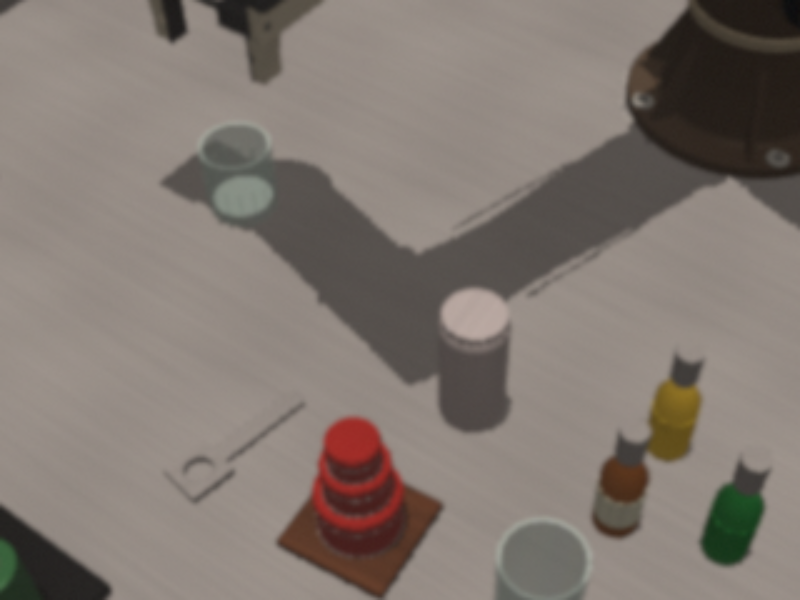

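The three tins are stacked concentrically (small lid at crop (353,441)). The gripper stands above the tumbler (crop (237,170)). Lowering over it.

```bash
python3 -m inch '0 0 .2 0 1;0 0 .2 0 1;0 0 .12 0 1;0 0 .12 0 1;0 0 .12 0 1;0 0 .1 0 1;0 0 .08 0 1;0 0 0 0 1'; python3 -m inch '0 0 0 0 .72;0 0 0 0 .72;0 0 0 0 .6;0 0 0 0 .6;0 0 0 0 .6;0 0 0 0 .6;0 0 0 0 .6;0 0 0 0 .6' 20;  python3 -m inch '0 0 -.05 0 .6;0 0 -.15 0 .6;0 0 -.2 0 .6;0 0 -.2 0 .6;0 0 -.2 0 .6;0 0 -.15 0 .6;0 0 -.05 0 .6;0 0 0 0 .6'
python3 - <<'E'
from cam import *
S=capture("scene");cv2.imwrite("pics/p5.png",cv2.resize(S["color"][60:240,130:370],(800,600)))
E
```

```text
time_s: 25.55
tcp_pos: [0.4091, -0.3108, 0.0261]
eef_rot: [180.0, -0.1, 180.0]
contact_force: [-0.0, 0.2, 0.5]
gripper_width: 0.0875
gripper_force: 0.0
time_s: 26.55
tcp_pos: [0.41, -0.3112, 0.0274]
eef_rot: [-180.0, 0.0, 180.0]
contact_force: [-0.7, 0.4, 6.8]
gripper_width: 0.0657
gripper_force: 20.0
time_s: 27.55
tcp_pos: [0.4094, -0.3108, 0.1767]
eef_rot: [180.0, 0.0, 180.0]
contact_force: [-0.3, -0.2, -2.8]
gripper_width: 0.0656
gripper_force: 20.0
```

View pics/p5.png

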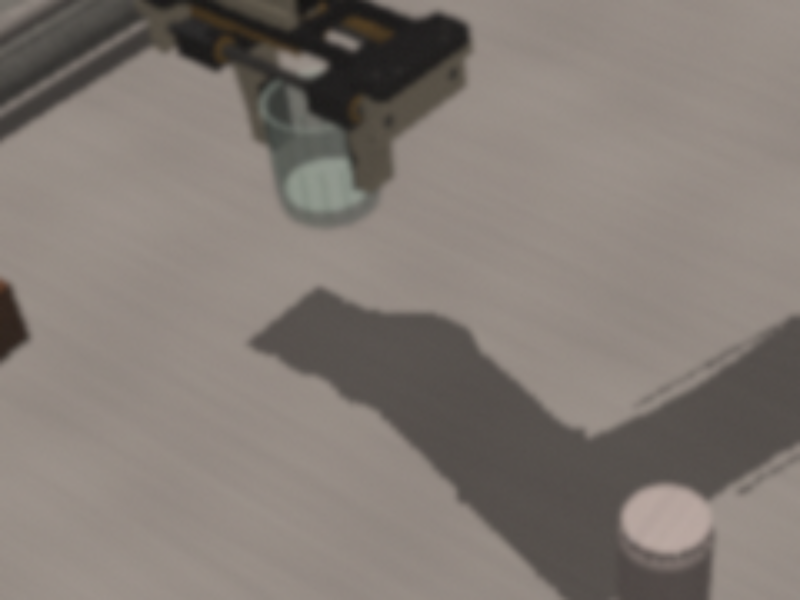

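Tumbler held upright (crop (320,150)). Carrying it to the round coaster.

```bash
python3 -m inch '-.1 .2 0 0 .6;-.1 .28 0 0 .6;-.1 .28 0 0 .6;-.1 .28 0 0 .6;-.1 .28 0 0 .6;-.1 .28 0 0 .6;-.1 .28 0 0 .6;-.1 .28 0 0 .6'; python3 -m inch '-.1 .28 0 0 .6;-.1 .28 0 0 .6;-.1 .28 0 0 .6;-.1 .28 0 0 .6;-.1 .28 0 0 .6;-.1 .28 0 0 .6;-.023 .147 0 0 .6;0 0 0 0 .6'; python3 -m inch '0 0 0 0 .6;0 0 .2 0 .6;0 0 .2 0 .6;0 0 .2 0 .6;0 0 .15 0 .6;0 0 .1 0 .6;0 0 .057 0 .6;0 0 0 0 .6'; python3 -m inch '0 0 0 0 .6;0 0 0 0 .6;0 0 .01 0 .6;0 0 .005 0 .6;0 0 0 0 .6;0 0 0 0 .6;0 0 0 0 .6;0 0 0 0 .6'
```

```text
time_s: 28.6
tcp_pos: [0.5292, 0.0143, 0.1755]
eef_rot: [-180.0, -0.1, 180.0]
contact_force: [0.9, 0.1, -2.0]
gripper_width: 0.0657
gripper_force: 20.0
time_s: 29.6
tcp_pos: [0.6225, 0.288, 0.1748]
eef_rot: [-179.9, -0.1, -179.9]
contact_force: [-1.5, -0.4, -2.7]
gripper_width: 0.0656
gripper_force: 20.0
time_s: 30.6
tcp_pos: [0.6232, 0.2866, 0.0408]
eef_rot: [-180.0, -0.0, 180.0]
contact_force: [-0.8, 0.4, -1.6]
gripper_width: 0.0656
gripper_force: 20.0
time_s: 31.6
tcp_pos: [0.6232, 0.287, 0.0386]
eef_rot: [180.0, 0.0, 180.0]
contact_force: [0.5, -0.4, -2.7]
gripper_width: 0.0659
gripper_force: 20.0
```

```bash
python3 -m inch '0 0 .013 0 .6;0 0 0 0 .6;0 0 0 0 .6;0 0 0 0 .8;0 0 0 0 .85;0 0 0 0 .95;0 0 0 0 .95;0 0 0 0 .95'; python3 -m inch '0 0 -.05 0 .95;0 0 -.2 0 .95;0 0 -.3 0 .95;0 0 -.3 0 .95;0 0 -.22 0 .95;.2 -.25 0 0 .55;.2 -.25 0 0 .55;.2 -.25 0 0 .55'; python3 -m inch '.171 -.21 0 0 .55;0 0 0 0 .55;0 0 0 0 .55;0 0 0 0 .55;0 0 0 0 .55;0 0 0 0 .55;0 0 0 0 .55;0 0 0 0 .55'
python3 - <<'E'
from cam import *
S=capture("scene");cv2.imwrite("pics/p6.png",cv2.resize(S["color"][190:430,260:580],(800,600),interpolation=cv2.INTER_CUBIC));print(get_state()["tcp_pos"])
E
```

```text
time_s: 32.6
tcp_pos: [0.6232, 0.287, 0.0366]
eef_rot: [-180.0, -0.0, 180.0]
contact_force: [0.6, -0.1, 0.5]
gripper_width: 0.083
gripper_force: 0.0
time_s: 33.6
tcp_pos: [0.5322, 0.1734, 0.1978]
eef_rot: [180.0, 0.0, 180.0]
contact_force: [0.3, -0.9, 0.9]
gripper_width: 0.0587
gripper_force: 0.0
time_s: 34.6
tcp_pos: [0.5075, 0.1431, 0.1971]
eef_rot: [-180.0, -0.0, 180.0]
contact_force: [-0.9, -0.3, 0.4]
gripper_width: 0.0482
gripper_force: 0.0
[0.50751098 0.14302756 0.19711881]
```

View pics/p6.png

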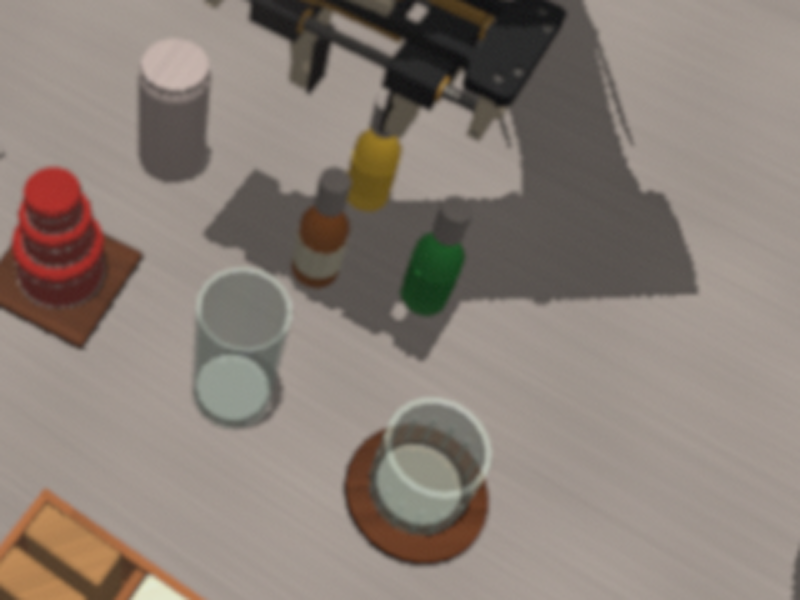

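The tumbler stands on the round coaster (rim at crop (437,448), inside the coaster). The amber cap is at crop (335,181), and the gripper is above it. Checking tumbler centring, then descending.

```bash
python3 - <<'E'
from cam import *
import pickle;S,T=pickle.load(open("first.pkl","rb"))
print(plane(S,(434.7,369.1),.082),plane(S,(426.2,387.4),.01))
E
python3 -m inch '0 0 .15 0 .55;0 0 .15 0 .55;0 0 .15 0 .55;0 0 .12 0 .55;0 0 .1 0 .55;0 0 .06 0 .55;0 0 .037 0 .55;0 0 0 0 .55'; python3 -m inch '0 0 0 0 .3;0 0 0 0 .3;0 0 0 0 .15;0 0 0 0 .15;0 0 0 0 .15;0 0 0 0 .15;0 0 0 0 .15;0 0 0 0 .15' 20
```

```text
[0.62462201 0.28844906 0.082     ] [0.62553582 0.29004901 0.01      ]
time_s: 35.65
tcp_pos: [0.5075, 0.143, 0.082]
eef_rot: [-180.0, -0.0, 180.0]
contact_force: [-0.0, -0.6, -0.5]
gripper_width: 0.0481
gripper_force: 0.0
time_s: 36.65
tcp_pos: [0.5077, 0.1431, 0.0823]
eef_rot: [180.0, 0.0, 180.0]
contact_force: [-1.4, 0.2, 3.7]
gripper_width: 0.0218
gripper_force: 20.0
```

```bash
python3 -m inch '0 0 -.05 0 .15;0 0 -.15 0 .15;0 0 -.2 0 .15;0 0 -.2 0 .15;0 0 -.2 0 .15;0 0 -.15 0 .15;0 0 -.05 0 .15;0 0 0 0 .15'; python3 -m inch '-.1 .12 0 0 .15;-.19 .24 0 0 .15;-.19 .24 0 0 .15;-.19 .24 0 0 .15;-.1 .12 0 0 .15;0 0 0 0 .15;0 0 0 0 .15;0 0 0 0 .15'; python3 -m inch '0 0 .1 0 .15;0 0 .1 0 .15;0 0 .1 0 .15;0 0 0 0 .15;0 0 0 0 .15;0 0 0 0 .15;0 0 0 0 .15;0 0 0 0 .15'
python3 - <<'E'
from cam import *
S=capture("scene");cv2.imwrite("pics/p7.png",cv2.resize(S["color"][270:450,330:570],(800,600),interpolation=cv2.INTER_CUBIC))
st=get_state();X=st["tcp_pos"];print(X,proj(S,X-[0,0,.0823]),proj(S,[X[0],X[1],.082]))
E
```

```text
time_s: 37.65
tcp_pos: [0.5073, 0.143, 0.2319]
eef_rot: [180.0, -0.0, 180.0]
contact_force: [0.6, 1.0, -1.3]
gripper_width: 0.0212
gripper_force: 20.0
time_s: 38.65
tcp_pos: [0.6225, 0.2863, 0.232]
eef_rot: [-180.0, -0.0, 180.0]
contact_force: [0.3, 0.2, -0.8]
gripper_width: 0.0214
gripper_force: 20.0
time_s: 39.65
tcp_pos: [0.6231, 0.2871, 0.1874]
eef_rot: [180.0, 0.0, 180.0]
contact_force: [0.3, -0.0, -1.6]
gripper_width: 0.0217
gripper_force: 20.0
[0.62308187 0.28703382 0.18735701] [437.5409547  361.62790937] [434.32797854 367.82340833]
```

View pics/p7.png

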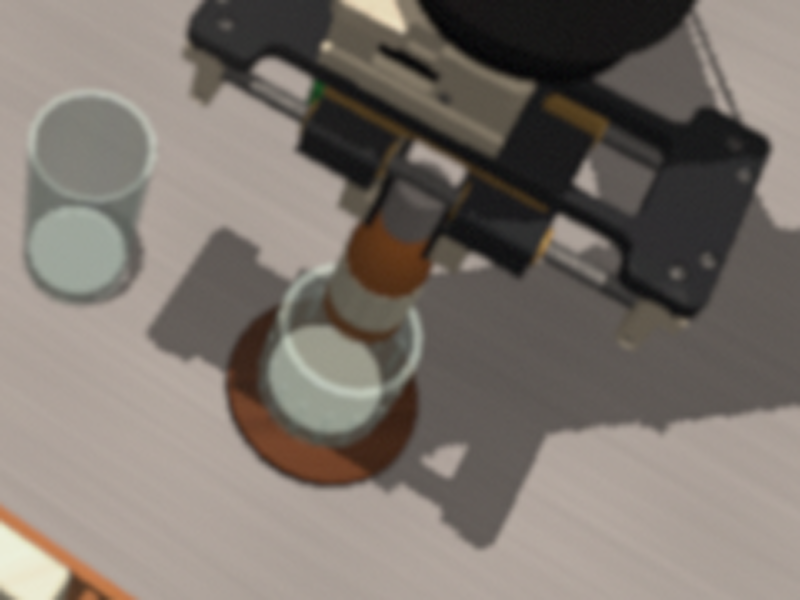

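The bottle is upright above the mouth: its bottom is at crop ≈(368,315) and the rim centre at ≈(351,328). That puts it 2–4 mm off, against a 10 mm clearance. Nudging x by 1.5 mm and lowering slowly.

```bash
python3 -m inch '-.01 0 0 0 .15;0 0 .05 0 .15;0 0 .07 0 .15;0 0 .07 0 .15;0 0 .07 0 .15;0 0 .07 0 .15;0 0 .05 0 .15;0 0 0 0 .15'; python3 -m inch '0 0 .05 0 .15;0 0 .05 0 .15;0 0 .04 0 .15;0 0 .02 0 .15;0 0 0 0 .15;0 0 0 0 .15;0 0 0 0 .15;0 0 0 0 .15'; python3 -m inch '0 0 .01 0 .15;0 0 .01 0 .15;0 0 .005 0 .15;0 0 0 0 .15;0 0 0 0 .15;0 0 0 0 .15;0 0 0 0 .15;0 0 0 0 .15'
```

```text
time_s: 40.7
tcp_pos: [0.6242, 0.2868, 0.1293]
eef_rot: [-180.0, -0.1, 180.0]
contact_force: [0.3, 0.0, -1.1]
gripper_width: 0.0218
gripper_force: 20.0
time_s: 41.7
tcp_pos: [0.6246, 0.287, 0.1063]
eef_rot: [180.0, 0.0, 180.0]
contact_force: [0.4, 0.7, -1.0]
gripper_width: 0.0215
gripper_force: 20.0
time_s: 42.7
tcp_pos: [0.6246, 0.287, 0.1024]
eef_rot: [-180.0, 0.0, 180.0]
contact_force: [0.2, -0.3, -0.0]
gripper_width: 0.0214
gripper_force: 20.0
```

```bash
python3 -m inch '0 0 0 0 .3;0 0 0 0 .4;0 0 0 0 .5;0 0 0 0 .55;0 0 0 0 .55;0 0 0 0 .55;0 0 0 0 .55;0 0 0 0 .55'; python3 -m inch '0 0 -.05 0 .55;0 0 -.2 0 .55;0 0 -.25 0 .55;0 0 -.25 0 .55;.25 0 0 0 .55;.25 0 0 0 .55;.25 0 0 0 .55;.25 0 0 0 .55'; python3 -m inch '0 0 0 0 .55;0 0 0 0 .55;0 0 0 0 .55;0 0 0 0 .55;0 0 0 0 .55;0 0 0 0 .55;0 0 0 0 .55;0 0 0 0 .55'
python3 - <<'E'
from cam import *
S,T=capture("scene"),capture("top")
f=lambda c,x,y:cv2.resize(c["color"][y-60:y+60,x-40:x+40],(400,600),interpolation=cv2.INTER_CUBIC)
cv2.imwrite("pics/p8.png",np.hstack([f(S,430,360),f(T,160,208)]))
cv2.imwrite("pics/p9.png",np.hstack([f(S,282,280),f(T,323,203)]))
E
```

```text
time_s: 43.7
tcp_pos: [0.6245, 0.287, 0.1024]
eef_rot: [180.0, -0.0, 180.0]
contact_force: [0.5, -0.3, 0.4]
gripper_width: 0.0485
gripper_force: 0.0
time_s: 44.7
tcp_pos: [0.4735, 0.287, 0.2155]
eef_rot: [180.0, 0.0, 180.0]
contact_force: [-0.8, 0.5, 0.4]
gripper_width: 0.048
gripper_force: 0.0
time_s: 45.7
tcp_pos: [0.4746, 0.287, 0.2149]
eef_rot: [180.0, 0.0, 180.0]
contact_force: [0.1, 0.0, 1.1]
gripper_width: 0.0481
gripper_force: 0.0
```

View pics/p8.png

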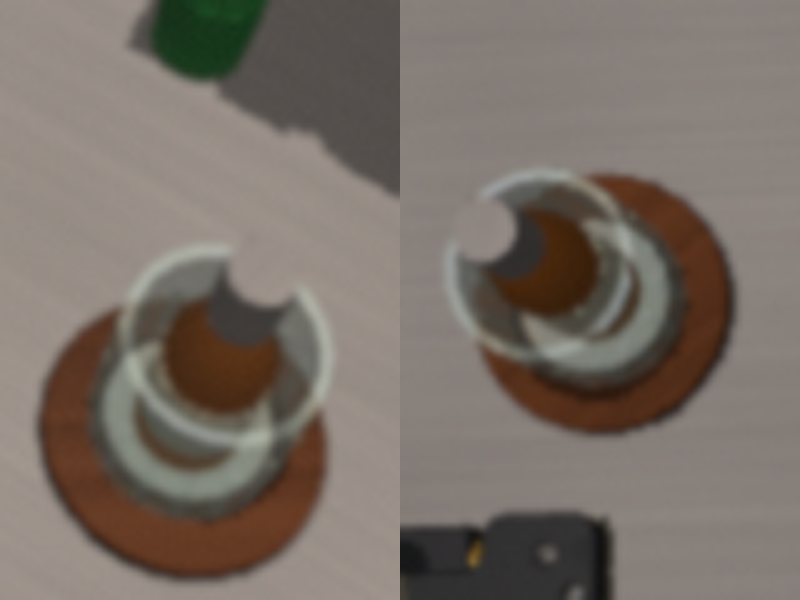

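View pics/p9.png

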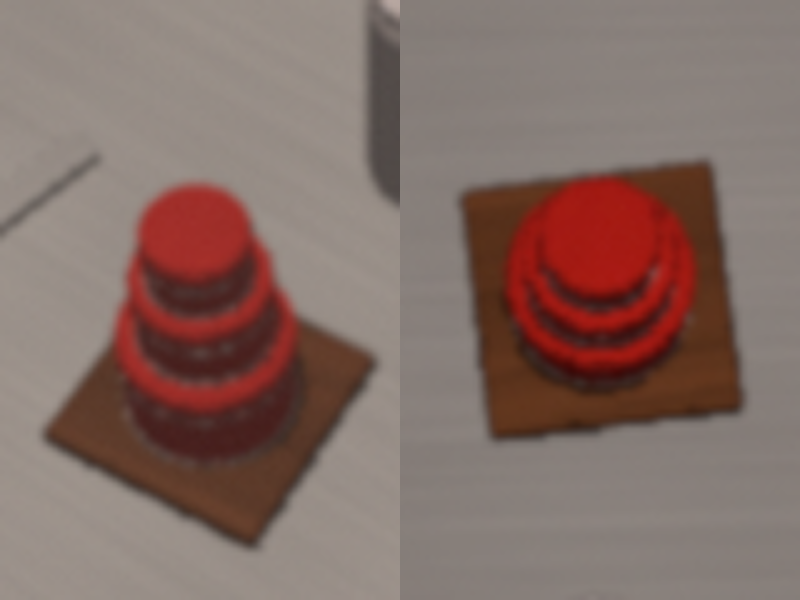

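Both pictures look right: the bottle stands inside the tumbler (cap at crop (484,231), rim (539,264)), and the tins are concentric on the square coaster. One numeric check before handing in.

Run:
```python
from cam import *
import pickle;S,T=pickle.load(open("first.pkl","rb"))
print("S cap",plane(S,(443.2,353.5),.135)[:2],"rim",plane(S,(435.2,368.6),.082)[:2],"cr",plane(S,(426.2,387.4),.01)[:2])
print("T cap",plane(T,(136.4,193.8),.135)[:2],"rim",plane(T,(147.4,200.4),.082)[:2],"cr",plane(T,(160,208.4),.01)[:2])
print("cap 2-view",tri(S,(443.2,353.5),T,(136.4,193.8)))
print("T small",plane(T,(323,190.1),.116)[:2],"S small",plane(S,(280.5,265.5),.116)[:2])
```

```text
S cap [0.62267976 0.2888082 ] rim [0.62345324 0.28871692] cr [0.62553582 0.29004901]
T cap [0.62306753 0.28404353] rim [0.62247158 0.2837687 ] cr [0.6213913  0.28428533]
cap 2-view (array([0.62269621, 0.2868841 , 0.13283147]), np.float64(0.004330467413014705))
T small [ 0.62321215 -0.01047879] S small [ 0.62508517 -0.0061416 ]
```

All offsets are within 2–3 mm, so I'm handing in.

```bash
python3 -c "
from plant import *
print(close_job())"
```

```text
the job is handed in; nothing more can be done
None
```

I handed the job in at about 46 s (limit 139 s); no verdict came back. By camera the three tins are stacked on the square coaster, and the miniature stands upright in the tumbler on the round one. All centring measured within about 3 mm, everything is released, and I saw no sign that the opener, tall glass or can moved.

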